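Tip a power module into the test nest and push it home

TASK

A finned power module stands on end at the near end of the test nest. Push it over, without gripping or lifting it, so that it lies on the nest's rubber pad between the low rails with its fins up and its orange contact end towards the black contact block; then push it along the pad until the contact end sits squarely against the block. Leave the other things on the bench where they are, and move clear at the end.

Things in the scene. Friction and masses are not known exactly. Their poses are not given: they have to be found in the camera images.
- nest: Fixed test nest: aluminium plate 236 x 108 mm (own x -124 to +112 mm), rubber pad with its top 8 mm above the bench (x -117 to +77 mm), two low rails along x (tops at 20 mm, 90 mm apart inside, x -50 to +78 mm), black contact block across the far end. Origin on the bench surface; x runs along the rails towards the block, z up. Its place and heading vary.
- contact_face (a point): Middle of the contact block's near face (brass contacts), 78 mm from the nest's origin along its x, 29 mm above the bench. The block is rigid, 90 mm wide, its top 48 mm above the bench. Axes as the nest's.
- module: Loose aluminium power module, about 0.35 kg, 42 mm (own x) by 56 mm (y) by 110 mm (z). Origin: middle of its foot (plain end); z runs from foot to orange contact end; -x face finned, +x face smooth with a grey plate. It starts upright on the pad at nest x about -0.085, fins facing away from the block, turned up to 0.08 rad against the nest.
- module_center (a point): Middle of the module, 55 mm from the foot: 63 mm above the bench standing, 29 mm lying (upper face then 50 mm above the bench). Pushed along the nest's x in its upper quarter it tips about its lower front edge, passes balance at about 0.37 rad (top moved about 35 mm) and falls by itself; pushed low it only slides.
- module_contacts (a point): Middle of the module's orange contact end (four brass strips), 110 mm from the foot along its z. After tipping it lies about 30 mm short of the contact block (the foot may slip back some mm). Lying, the foot face stands upright, 56 mm wide and 42 mm high, and can be pushed; sliding takes 2 to 5 N, breaking it loose up to about 9 N.
- counter: Bystander: chrome-grey hand tally counter, 44 x 60 x 28 mm, standing loose beside the nest on its left (+y) side. Origin at the middle of its underside.
- test_weight: Bystander: small brass weight, 29 mm across, 51 mm high, standing loose beside the nest on its right (-y) side. Origin at the middle of its underside.
- solder_reel: Bystander: reel of solder wire, 58 mm across, 58 mm high, standing on its flange. Origin at the middle of its underside.
- glue_bottle: Bystander: small red and white needle bottle, 26 mm across, 80 mm high, upright. Origin at the middle of its underside.
- check_stamp: Bystander: hand stamp with a brown knob, 24 x 34 x 67 mm, upright. Origin at the middle of its underside.

How it is judged:
By the outcome, as a careful person would: the job done as asked, in the order asked, and still so for the second after the job is handed in, with the robot touching nothing.
It also fails if it takes over 38 s, if anything falls off the work surface, if the arm or the gripper's body presses on something with over 40 N, if the wrist force passes 120 N, or if a joint passes its speed limit or range.

ROBOT

A 7-joint arm with a two-finger parallel gripper is mounted at the origin on the work surface; the furniture and walls round the work are solid. World frame = base frame: x ahead of the robot, y to its left, z up, the work surface at z = 0. Lengths are in m, angles in rad, forces in N, time in s.
With the tool pointing down it reaches from about 0.375 to 0.925 m from the base axis. Payload 3.1 kg.
Tool frame: the origin (TCP) lies between the finger pads; the fingertips stand 19 mm ahead of it and the grasp point (between the pads) is the TCP; z points along the fingers, y is the direction in which the jaws open and shut (so a half turn about z gives the same grasp; the last joint's range is limited). The gripper opens to 85 mm and grips with 20 to 120 N. Pads are 22 mm wide; open, the fingers measure 114 mm over their backs; the gripper's body (76 mm by 85 mm) begins 54 mm behind the grasp point. The pads swing forward as they close: fully open they stand 13 mm farther back than shut.
Start: joints at [1.094, 0.383, 0.044, 1.598, -0.018, 1.161, -0.05], TCP at [0.24, -0.604, 0.211] pointing down, gripper open.
Joint ranges: [-2.61, 2.61], [-0.41, 2.15], [-1.48, 1.57], [0, 2.5], [-1.57, 4.71], [0.05, 1.97], [-2.85, 2.85]. Speed limits (rad/s): [2.79, 2.79, 3.14, 3.14, 3.14, 3.14, 3.14].

INTERFACE

Orientations are given as a unit quaternion [x, y, z, w].
In Python, from bench import move_ptp, movel, move_j, move_gripper, pause, inverse_kinematics, read_camera, camera_params, MotionError, sign_off, look_for, tip_of, read_time_s, read_qpos, read_joint_vel, read_effort, read_eef_pos, read_tcp_rot, read_ft_force, read_ft_torque, read_finger_gap gives the robot as it stands. Calls block until the motion is done:
- move_ptp(position, orientation): joint-space move of the TCP to a pose.
- movel(position, orientation=None, speed=0.15): straight line of the TCP; orientation=None keeps the orientation; speed is the mean speed in m/s.
- move_j(angles): joint-space move.
- move_gripper(opening, effort=None): finger opening in m; effort is the grip in N (None keeps the last); returns when the fingers have stopped.
- pause(seconds).
- inverse_kinematics(position, orientation): joint angles nearest the present ones, or None.
- read_camera(name): name is "scene" or "top" or "wrist"; returns the picture (400x640x3 uint8, red, green, blue); there is no depth.
- camera_params(name): a dict with "K" (3x3 intrinsics, pixels), "camera_from_world" (4x4, takes a point from world to camera coordinates). Camera axes: x right, y down, z forward; pixel columns grow to the right and rows downward; lengths in m; the calibration is good to about 2 mm. A picture is of the moment at which its call begins: read the wrist's pose just before it. camera_params takes no time and is no camera call; for the wrist camera it gives the pose at the moment of the call.
A pose or a line that the arm cannot do raises MotionError and nothing moves.
- sign_off(): hands the job in, once; it reports no verdict.
Trained networks look in the newest picture that a camera, given by its name, has taken for a name from the list of things; names that differ only in an ending like _2 or _b are one class to them, and where a whole thing is asked for, a point or a joint stands for the part that bears it (a point fixed in the world has none). Each returns a list of dicts, best first, with "confidence" (0 to 1); they miss things now and then, are a little off and sometimes report something else, mostly with a low value. They report only what shows in the picture. A call takes as long as a camera call.
- look_for(camera, name): "at" ([column, row] in pixels, amid what is visible of it).
- tip_of(camera, name): "at" ([column, row] in pixels: a listed point, or the origin of a listed thing).
Readings, each from a call of its own:
- read_time_s(): time.
- read_qpos(): joint angles.
- read_joint_vel(): joint speeds.
- read_effort(): joint torques, N m.
- read_eef_pos(): TCP position.
- read_tcp_rot(): TCP orientation.
- read_ft_force(): force on the tool from outside, world axes, zero at the start.
- read_ft_torque(): the same for the moment, N m.
- read_finger_gap(): finger opening in m.
Only numpy, scipy, OpenCV 4.12 (cv2) and the standard library are available. Lean on these libraries where they do the work, as an engineer would, in place of code of your own. Each camera call takes 0.05 s, during which the arm holds its last target.

## Working session

There is one attempt and no reset: what is moved stays moved. The work goes in short steps, each a Python script; the robot and the scene stay as the last script left them, time stands still between calls to the robot, and variables do not carry over. Pictures are saved under pics/ and viewed, and the job is handed in when it is done.

```bash
ls; mkdir -p pics; cat > h.py <<'E'
from bench import *
import numpy as np, cv2
def proj(cam,P,cp=None):
    cp=cp or camera_params(cam);K=np.array(cp["K"]);T=np.array(cp["camera_from_world"])
    P=np.atleast_2d(P);q=P@T[:3,:3].T+T[:3,3];u=q@K.T
    return u[:,:2]/u[:,2:]
def back(cam,px,z,cp=None):
    cp=cp or camera_params(cam);K=np.array(cp["K"]);T=np.array(cp["camera_from_world"])
    R=T[:3,:3];c=-R.T@T[:3,3];d=R.T@np.linalg.solve(K,[px[0],px[1],1.])
    return c+d*(z-c[2])/d[2]
def save(cam,name):
    im=np.array(read_camera(cam));cv2.imwrite("pics/"+name,im[:,:,::-1]);return im
E
python3 - <<'E'
from h import *
for c in ["scene","top","wrist"]:
    save(c,c+"0.png")
    T=np.array(camera_params(c)["camera_from_world"]);print(c,(-T[:3,:3].T@T[:3,3]).round(3))
    for n,z in [("nest",0),("contact_face",.029),("module",.008),("module_center",.063),("module_contacts",.118),("counter",0),("test_weight",0),("solder_reel",0),("glue_bottle",0),("check_stamp",0)]:
        for r in tip_of(c,n)[:1]: print(n,np.round(r["at"],1),round(r["confidence"],2),back(c,r["at"],z).round(4))
print(read_time_s(),read_tcp_rot())
E
```

```text
pics
scene [0.684 0.879 0.478]
nest [326.5 234.9] 0.8 [ 0.527 -0.023  0.   ]
contact_face [296.  232.8] 0.9 [0.6092 0.0053 0.029 ]
module [348.6 224.3] 0.63 [ 0.4596 -0.0569  0.008 ]
module_center [353.9 206.9] 0.92 [ 0.4481 -0.0465  0.063 ]
module_contacts [352.8 187.1] 0.82 [ 0.451  -0.0498  0.118 ]
counter [345.4 255. ] 0.52 [0.5012 0.0871 0.    ]
test_weight [301.8 224.9] 0.58 [ 0.5835 -0.0953  0.    ]
solder_reel [303.8 198. ] 0.74 [ 0.5533 -0.2905  0.    ]
check_stamp [332.  193.8] 0.56 [ 0.457  -0.3074  0.    ]
top [ 0.342 -0.045  1.387]
nest [332.6 211.4] 0.97 [ 0.5302 -0.0163  0.    ]
contact_face [428.9 204.1] 0.61 [ 0.5505 -0.2789  0.029 ]
module [362.8 195.4] 0.66 [ 0.5754 -0.0997  0.008 ]
module_center [345.7 235.4] 0.77 [ 0.4581 -0.0534  0.063 ]
module_contacts [345.9 235. ] 0.8 [ 0.4543 -0.0535  0.118 ]
counter [301.5 217.6] 0.8 [0.5113 0.0703 0.    ]
test_weight [362.5 194.2] 0.51 [ 0.5802 -0.0992  0.    ]
solder_reel [429.8 204.9] 0.62 [ 0.5527 -0.2864  0.    ]
check_stamp [437.7 240.8] 0.62 [ 0.4531 -0.307   0.    ]
wrist [ 0.299 -0.58   0.374]
1.65 [ 9.82114113e-01  1.88286660e-01  2.80439676e-06 -5.10777834e-05]
```

```bash
python3 - <<'E'
import cv2
a=cv2.imread("pics/top0.png")[140:300,250:470];b=cv2.imread("pics/scene0.png")[140:300,230:450]
cv2.imwrite("pics/t0.png",cv2.resize(a,None,fx=3.6,fy=3.6,interpolation=2));cv2.imwrite("pics/s0.png",cv2.resize(b,None,fx=3.6,fy=3.6,interpolation=2))
E
```

```text
(no output)
```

View pics/t0.png

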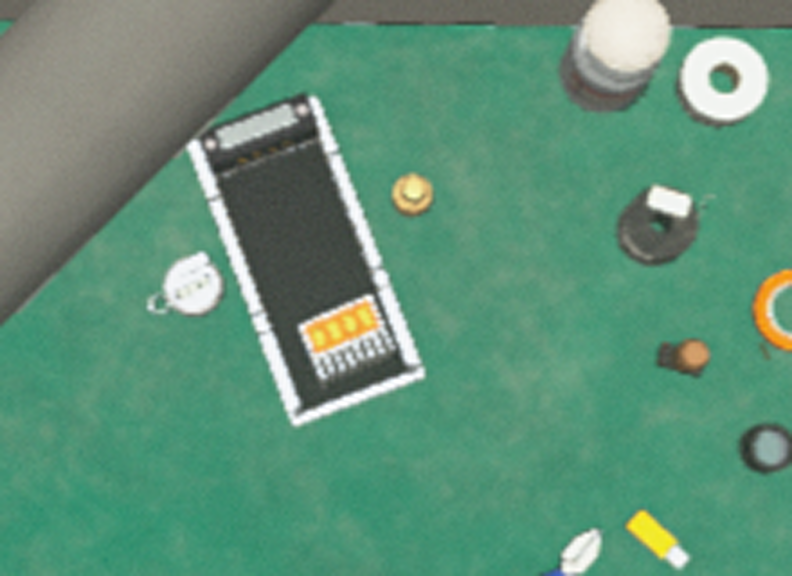

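View pics/s0.png

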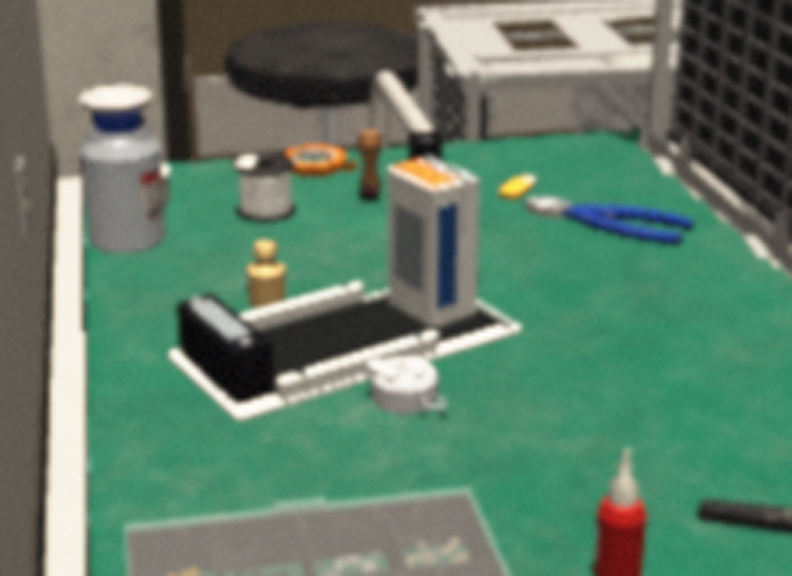

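View pics/scene0.png

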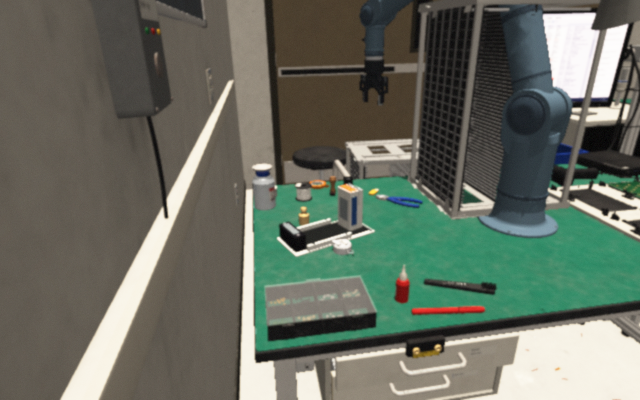

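View pics/wrist0.png

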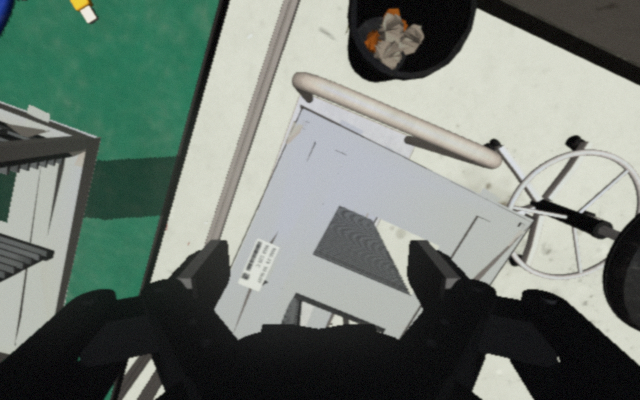

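View pics/top0.png

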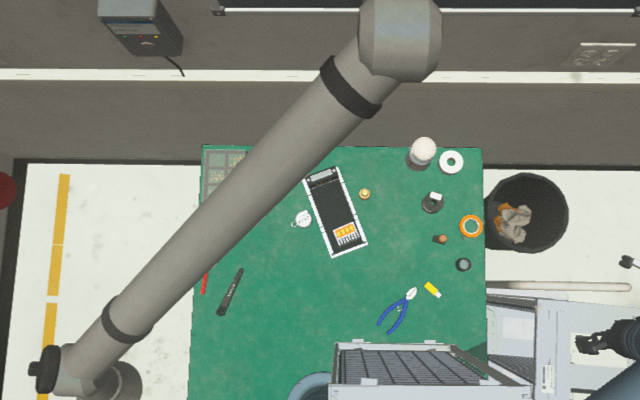

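```bash
python3 - <<'E'
from h import *
for p in [(296,424),(424,374),(190,145),(315,95)]:
    print(back("top",(p[0]/3.6+250,p[1]/3.6+140),0.004).round(4))
print("orange corners z.118")
for p in [(300,326),(376,297),(310,354),(384,330)]:
    print(back("top",(p[0]/3.6+250,p[1]/3.6+140),0.118).round(4))
# cage
print(proj("scene",[[0,0,0],[.24,-.604,.211],[.45,-.05,.118]]))
print("cage foot", back("scene",(458,213),0),back("scene",(415,182),0), back("scene",(565,185),0))
print(proj("top",[[0,0,0],[0,0,.5],[.24,-.604,.211]]))
E
```

```text
[ 0.401  -0.0176  0.004 ]
[ 0.4409 -0.1148  0.004 ]
[0.6168 0.0693 0.004 ]
[ 0.6581 -0.0278  0.004 ]
orange corners z.118
[ 0.465  -0.0214  0.118 ]
[ 0.4865 -0.0748  0.118 ]
[ 0.4454 -0.0288  0.118 ]
[ 0.4632 -0.0807  0.118 ]
[[515.41355302 220.92682941]
 [371.88650359 111.37848638]
 [353.15940236 187.05050913]]
cage foot [ 0.12784934 -0.08104206  0.        ] [ 1.47995068e-01 -3.56551703e-01 -5.55111512e-17] [-0.33304051 -0.21939489  0.        ]
[[322.78814889 410.36868852]
 [311.47709999 488.33654462]
 [589.43295535 330.48528336]]
```

```bash
python3 - <<'E'
from h import *
def col(xy,cam):
    for z in np.arange(0,1.01,.1): print(cam,xy,round(z,1),proj(cam,[[*xy,z]]).round(0)[0])
col((.128,-.081),"scene");col((.148,-.357),"scene");col((.148,-.357),"top");col((.128,-.081),"top");col((.45,0),"scene")
im=cv2.imread("pics/top0.png")[300:400,280:640];cv2.imwrite("pics/t1.png",cv2.resize(im,None,fx=2.2,fy=2.2))
im=cv2.imread("pics/scene0.png")[0:240,340:640];cv2.imwrite("pics/s1.png",cv2.resize(im,None,fx=2.5,fy=2.5))
E
```

```text
scene (0.128, -0.081) 0.0 [458. 213.]
scene (0.128, -0.081) 0.1 [462. 181.]
scene (0.128, -0.081) 0.2 [466. 146.]
scene (0.128, -0.081) 0.3 [471. 109.]
scene (0.128, -0.081) 0.4 [476.  68.]
scene (0.128, -0.081) 0.5 [481.  25.]
scene (0.128, -0.081) 0.6 [487. -22.]
scene (0.128, -0.081) 0.7 [494. -73.]
scene (0.128, -0.081) 0.8 [ 501. -129.]
scene (0.128, -0.081) 0.9 [ 508. -190.]
scene (0.128, -0.081) 1.0 [ 517. -257.]
scene (0.148, -0.357) 0.0 [415. 182.]
scene (0.148, -0.357) 0.1 [417. 155.]
scene (0.148, -0.357) 0.2 [419. 126.]
scene (0.148, -0.357) 0.3 [422.  95.]
scene (0.148, -0.357) 0.4 [424.  63.]
scene (0.148, -0.357) 0.5 [427.  28.]
scene (0.148, -0.357) 0.6 [430.  -9.]
scene (0.148, -0.357) 0.7 [433. -48.]
scene (0.148, -0.357) 0.8 [436. -90.]
scene (0.148, -0.357) 0.9 [ 439. -135.]
scene (0.148, -0.357) 1.0 [ 443. -184.]
top (0.148, -0.357) 0.0 [458. 356.]
top (0.148, -0.357) 0.1 [467. 362.]
top (0.148, -0.357) 0.2 [478. 369.]
top (0.148, -0.357) 0.3 [491. 378.]
top (0.148, -0.357) 0.4 [507. 388.]
top (0.148, -0.357) 0.5 [527. 401.]
top (0.148, -0.357) 0.6 [552. 417.]
to
[... 195 characters left out ...]
1) 0.1 [355. 367.]
top (0.128, -0.081) 0.2 [356. 375.]
top (0.128, -0.081) 0.3 [358. 384.]
top (0.128, -0.081) 0.4 [359. 395.]
top (0.128, -0.081) 0.5 [361. 408.]
top (0.128, -0.081) 0.6 [364. 426.]
top (0.128, -0.081) 0.7 [367. 448.]
top (0.128, -0.081) 0.8 [372. 478.]
top (0.128, -0.081) 0.9 [379. 522.]
top (0.128, -0.081) 1.0 [389. 590.]
scene (0.45, 0) 0.0 [357. 236.]
scene (0.45, 0) 0.1 [358. 201.]
scene (0.45, 0) 0.2 [359. 162.]
scene (0.45, 0) 0.3 [359. 121.]
scene (0.45, 0) 0.4 [360.  75.]
scene (0.45, 0) 0.5 [361.  26.]
scene (0.45, 0) 0.6 [362. -28.]
scene (0.45, 0) 0.7 [363. -88.]
scene (0.45, 0) 0.8 [ 364. -154.]
scene (0.45, 0) 0.9 [ 366. -227.]
scene (0.45, 0) 1.0 [ 367. -309.]
```

View pics/t1.png

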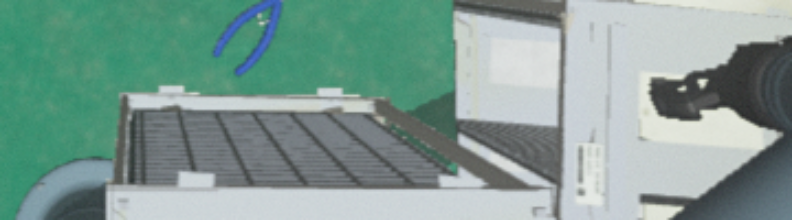

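View pics/s1.png

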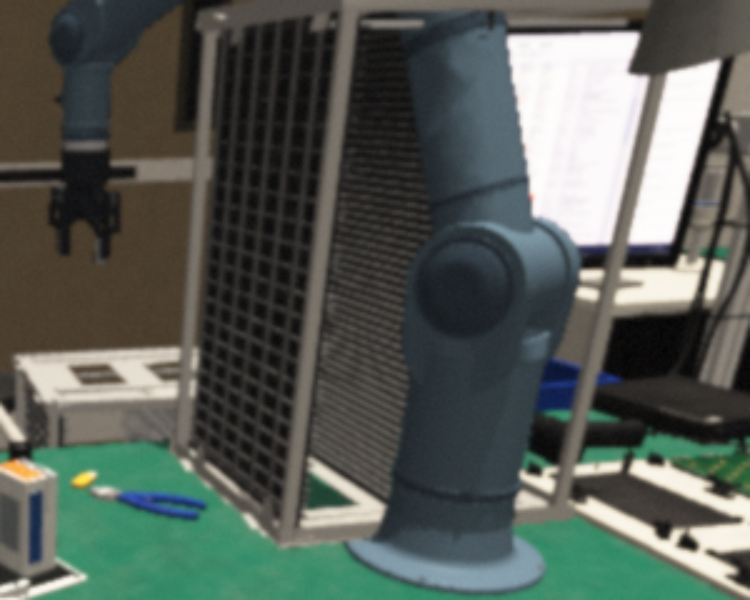

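```bash
python3 - <<'E'
from h import *
print(np.array(camera_params("top")["K"]).round(0),np.array(camera_params("scene")["K"]).round(0))
for px in [(75,370),(125,380),(240,210),(400,40)]:
  for z in [.3,.5,.6,.7,.8,.9,1.0,1.1]:
    p=back("top",px,z);print(px,p.round(2),proj("scene",[p])[0].round(0))
q=np.array([1.094,.383,.044,1.598,-.018,1.161,-.05])
# FK probing through IK: where do joints lie; find j for test poses
for pos in [(.24,-.604,.3),(.6,-.2,.3),(.37,-.06,.25),(.37,-.06,.14)]:
  for yaw in [-.4,1.17]:
    # tool down, x-axis of tool
    from scipy.spatial.transform import Rotation as R
    o=(R.from_euler('z',yaw)*R.from_euler('x',np.pi)).as_quat()
    print(pos,yaw,inverse_kinematics(pos,o))
E
```

```text
[[501.   0. 326.]
 [  0. 501. 205.]
 [  0.   0.   1.]] [[392.   0. 321.]
 [  0. 392. 199.]
 [  0.   0.   1.]]
(75, 370) [0.14 0.52 0.3 ] [715. 189.]
(75, 370) [0.18 0.41 0.5 ] [659.  12.]
(75, 370) [0.2  0.36 0.6 ] [631. -72.]
(75, 370) [0.21 0.31 0.7 ] [ 605. -155.]
(75, 370) [0.23 0.26 0.8 ] [ 579. -235.]
(75, 370) [0.25 0.21 0.9 ] [ 554. -313.]
(75, 370) [0.27 0.16 1.  ] [ 530. -389.]
(75, 370) [0.29 0.1  1.1 ] [ 506. -463.]
(125, 380) [0.12 0.41 0.3 ] [645. 162.]
(125, 380) [0.16 0.33 0.5 ] [609.  16.]
(125, 380) [0.18 0.28 0.6 ] [591. -58.]
(125, 380) [0.2  0.24 0.7 ] [ 572. -133.]
(125, 380) [0.22 0.2  0.8 ] [ 554. -208.]
(125, 380) [0.24 0.16 0.9 ] [ 535. -284.]
(125, 380) [0.26 0.12 1.  ] [ 516. -361.]
(125, 380) [0.28 0.08 1.1 ] [ 497. -439.]
(240, 210) [0.49 0.18 0.3 ] [364. 140.]
(240, 210) [0.46 0.14 0.5 ] [375.  24.]
(240, 210) [0.45 0.12 0.6 ] [381. -39.]
(240, 210) [0.43 0.1  0.7 ] [ 387. -105.]
(240, 210) [0.42 0.08 0.8 ] [ 394. -174.]
(240, 210) [0.41 0.06 0.9 ] [ 401. -247.]
(240, 210) [0.39 0.04 1.  ] [ 408. -324.]
(240, 210) [0.38 0.02 1.1 ] [ 416. -405.]
(400, 40
[... 524 characters left out ...]
.02788001  1.32893103
  0.70734524]
(0.6, -0.2, 0.3) -0.4 [ 0.39317427  0.29822469 -0.17093997  1.52713592  0.05161047  1.3206503
 -1.75394007]
(0.6, -0.2, 0.3) 1.17 [ 0.52209563  0.3120068  -0.33430306  1.52028855  0.10398086  1.32682678
 -0.22316515]
(0.37, -0.06, 0.25) -0.4 [ 0.55675956 -0.19344884 -0.44343538  2.13292864 -0.08913608  1.18519125
 -1.81661617]
(0.37, -0.06, 0.25) 1.17 [ 0.63655524 -0.1967262  -0.51205599  2.13019245 -0.10353946  1.18529863
 -0.22896761]
(0.37, -0.06, 0.14) -0.4 [ 0.50545503 -0.04504672 -0.44050626  2.26511503 -0.0241852   0.91737019
 -1.89075199]
(0.37, -0.06, 0.14) 1.17 [ 0.60007624 -0.04273032 -0.53152149  2.26148711 -0.02727665  0.91712603
 -0.31525302]
```

```bash
cat >> h.py <<'E'
from scipy.spatial.transform import Rotation as R
YAW=.384
O=np.array([.5335,-.020])
def ori(yaw): return (R.from_euler('z',yaw)*R.from_euler('x',np.pi)).as_quat()
def n2w(x,y,z,O=O,yaw=YAW): 
    c,s=np.cos(yaw),np.sin(yaw); return [O[0]+c*x-s*y,O[1]+s*x+c*y,z]
def w2n(p,O=O,yaw=YAW):
    c,s=np.cos(yaw),np.sin(yaw);d=np.array(p[:2])-O;return np.array([c*d[0]+s*d[1],-s*d[0]+c*d[1]])
E
python3 - <<'E'
from h import *
move_ptp([.50,-.30,.22],ori(YAW))
print(read_qpos().round(3) if hasattr(read_qpos(),'round') else read_qpos(),read_eef_pos(),read_ft_force(),read_time_s())
move_gripper(.02)
movel([.385,-.08,.22],ori(YAW),speed=.2)
print(read_qpos(),read_eef_pos(),read_ft_force(),read_time_s(),read_finger_gap())
save("wrist","w1.png")
for n,z in [("nest",0),("contact_face",.029),("module_center",.063),("module_contacts",.118),("counter",0),("test_weight",0)]:
    for r in tip_of("wrist",n)[:1]: print(n,np.round(r["at"],1),round(r["confidence"],2),back("wrist",r["at"],z).round(4),w2n(back("wrist",r["at"],z)).round(4))
save("scene","s2.png");print(read_time_s())
E
```

```text
[ 0.591  0.257 -0.138  1.747  0.04   1.141 -0.749] [ 0.49888604 -0.302134    0.21993665] [ 0.37895202  0.07245508 -0.60027315] 3.1333
[ 0.43620978 -0.11712664 -0.30962228  2.14347319 -0.03972994  1.10938722
 -1.04212271] [ 0.38555035 -0.08099947  0.2201713 ] [ 0.06400728 -0.22403729 -0.62018459] 5.1583 0.02038234496041994
nest [312.1  29.6] 0.7 [ 0.5317 -0.0143  0.    ] [0.0005 0.006 ]
contact_face [46.9 17.7] 0.71 [0.4303 0.2484 0.029 ] [0.0048 0.2875]
module_center [319.  101.1] 0.66 [ 0.4582 -0.0519  0.063 ] [-0.0818 -0.0014]
module_contacts [321.9 103.6] 0.57 [ 0.4548 -0.0555  0.118 ] [-0.0863 -0.0035]
counter [237.4  27. ] 0.93 [0.5014 0.0676 0.    ] [0.003  0.0933]
test_weight [398.   20.1] 0.66 [ 0.5774 -0.1017  0.    ] [ 0.0101 -0.0922]
5.5583
```

View pics/w1.png

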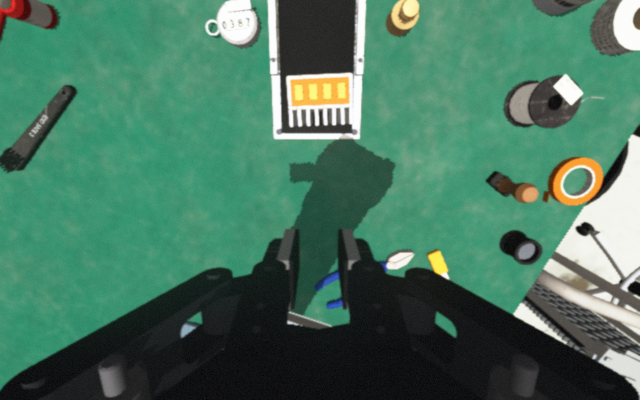

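View pics/s2.png

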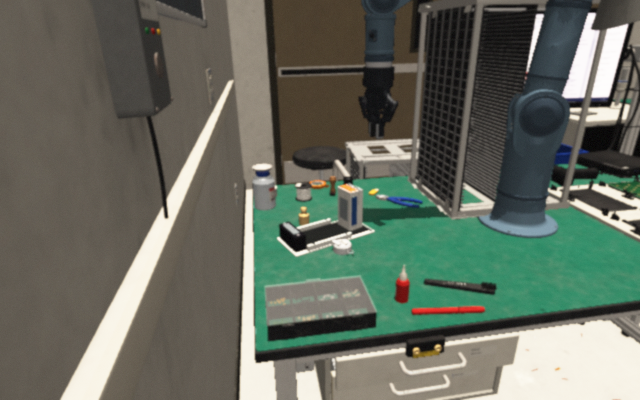

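```bash
python3 - <<'E'
import cv2
a=cv2.imread("pics/w1.png")[0:145,255:380]
cv2.imwrite("pics/w1z.png",cv2.resize(a,None,fx=4,fy=4,interpolation=2))
E
```

```text
(no output)
```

View pics/w1z.png

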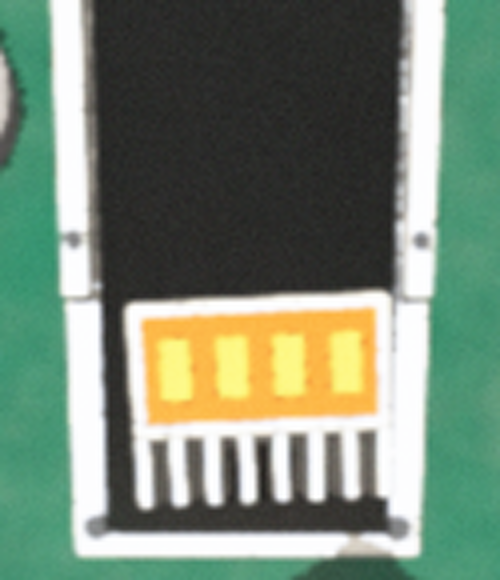

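```bash
python3 - <<'E'
from h import *
cp=camera_params("wrist");T=np.array(cp["camera_from_world"]);c=-T[:3,:3].T@T[:3,3];print(c,w2n(c))
f=lambda p,z:back("wrist",(p[0]/4+255-.4,p[1]/4-.4),z)
for p,z in [((76,554),.004),((420,554),.004),((66,302),.004),((432,302),.004),((98,528),.008),((398,528),.008),((73,240),.02),((421,240),.02),((127,305),.118),((388,292),.118),((138,438),.118),((391,420),.118)]:
    w=f(p,z);print(p,w.round(4),w2n(w).round(4))
E
```

```text
[ 0.44408026 -0.05573339  0.38255651] [-0.0962945   0.00036846]
(76, 554) [ 0.398  -0.0143  0.004 ] [-0.1235  0.056 ]
(420, 554) [ 0.4385 -0.1146  0.004 ] [-0.1235 -0.0521]
(66, 302) [0.4666 0.0134 0.004 ] [-0.0495  0.0561]
(432, 302) [ 0.5074 -0.0877  0.004 ] [-0.0496 -0.053 ]
(98, 528) [ 0.4085 -0.0184  0.008 ] [-0.1153  0.0483]
(398, 528) [ 0.4432 -0.1044  0.008 ] [-0.1153 -0.0444]
(73, 240) [0.4817 0.0142 0.02  ] [-0.0352  0.0511]
(421, 240) [ 0.5185 -0.0768  0.02  ] [-0.0352 -0.047 ]
(127, 305) [ 0.464  -0.0194  0.118 ] [-0.0642  0.0266]
(388, 292) [ 0.4867 -0.0688  0.118 ] [-0.0617 -0.0277]
(138, 438) [ 0.4399 -0.0308  0.118 ] [-0.0908  0.025 ]
(391, 420) [ 0.4636 -0.0796  0.118 ] [-0.0872 -0.0291]
```

```bash
sed -i 's/^O=.*/O=np.array([.5333,-.0181])/' h.py; python3 - <<'E'
from h import *
c=np.array(n2w(-.084,-.0016,0,O=np.array([.5335,-.020]))[:2]);print(w2n(c))
y=YAW+.05;d=np.array([np.cos(y),np.sin(y)])
P=lambda s,z:[*(c+d*s),z]
movel(P(-.060,.2),ori(y),speed=.15)
movel(P(-.060,.118),ori(y),speed=.15)
f0=np.array(read_ft_force());print(f0,read_time_s())
for s in [-.034,-.02,-.008,.004,.014]:
    movel(P(s,.118),speed=.05 if s<0 else .04)
    print(s,(np.array(read_ft_force())-f0).round(2),read_time_s())
pause(.3)
save("wrist","w2.png");save("scene","s3.png")
for n in ["module_contacts","module_center"]:
    print(n,tip_of("wrist",n)[:1],tip_of("scene",n)[:1])
print(read_time_s())
E
python3 -c "
import cv2
b=cv2.imread('pics/s3.png')[140:300,230:450]
cv2.imwrite('pics/s3z.png',cv2.resize(b,None,fx=3.6,fy=3.6,interpolation=2))"
```

```text
[-0.08452637 -0.00343656]
[-0.5023383  -0.63194161 -0.32833248] 6.5833
-0.034 [-0.18  0.64  0.47] 7.25
-0.02 [0.23 1.29 0.38] 7.6833
-0.008 [0.21 0.06 0.21] 8.075
0.004 [0.69 1.03 0.5 ] 8.525
0.014 [ 0.74  0.84 -0.38] 8.925
module_contacts [{'at': [321.2, 251.6], 'confidence': 0.88}] [{'at': [349.9, 187.0], 'confidence': 0.9}]
module_center [] [{'at': [354.1, 204.7], 'confidence': 0.97}]
9.525
```

View pics/w2.png

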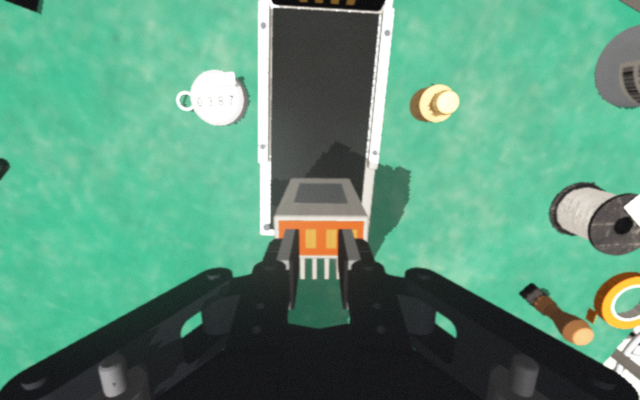

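View pics/s3z.png

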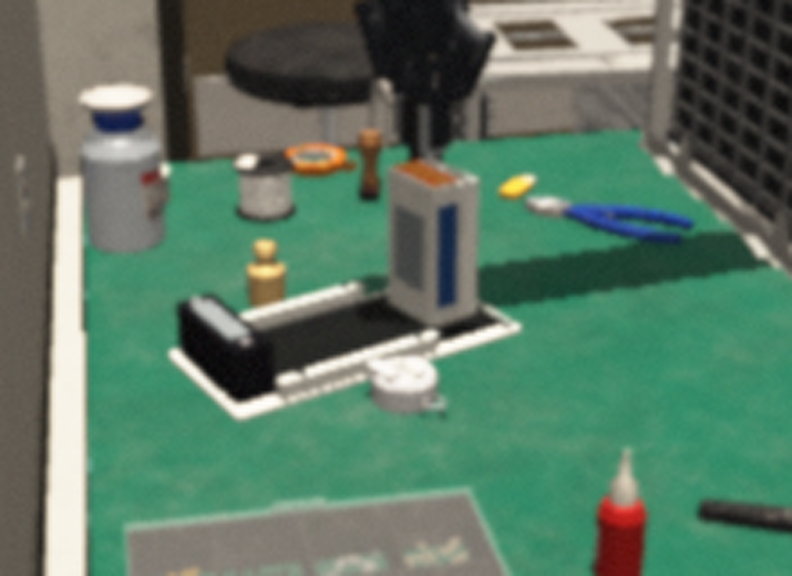

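```bash
python3 - <<'E'
from h import *
p=np.array(read_eef_pos());print(p,w2n(p),read_tcp_rot(),read_finger_gap(),ori(YAW+.05))
print(proj("wrist",[p+[0,0,-.019],p,p+[0,0,-.006]]))
c=n2w(-.0845,-.0034,.118)
y=YAW+.05
for off in [(.021,.028),(.021,-.028),(0,.028),(0,-.028),(-.021,.028),(-.021,-.028)]:
    q=np.array(c)+[np.cos(y)*off[0]-np.sin(y)*off[1],np.sin(y)*off[0]+np.cos(y)*off[1],0]
    print(off,proj("wrist",[q]).round(1),proj("scene",[q]).round(1))
E
python3 -c "
import cv2
b=cv2.imread('pics/w2.png')[160:330,230:410]
cv2.imwrite('pics/w2z.png',cv2.resize(b,None,fx=3.4,fy=3.4,interpolation=2))"
```

```text
[ 0.46890349 -0.0470773   0.11802414] [-0.07056256 -0.00274198] [9.76546570e-01 2.15306286e-01 1.86798368e-05 2.54500003e-05] 0.020105830161157922 [9.76547746e-01 2.15300953e-01 1.31833812e-17 5.97963035e-17]
[[318.88941424 217.86758214]
 [319.00308547 228.66114744]
 [318.9646779  225.01418578]]
(0.021, 0.028) [[270.6 217.3]] [[350.9 191.7]]
(0.021, -0.028) [[367.2 217.2]] [[337.7 185.6]]
(0, 0.028) [[272.1 250.5]] [[357.4 189.9]]
(0, -0.028) [[365.7 250.5]] [[344.  183.9]]
(-0.021, 0.028) [[273.5 281.8]] [[363.7 188.2]]
(-0.021, -0.028) [[364.3 281.7]] [[350.2 182.3]]
```

View pics/w2z.png

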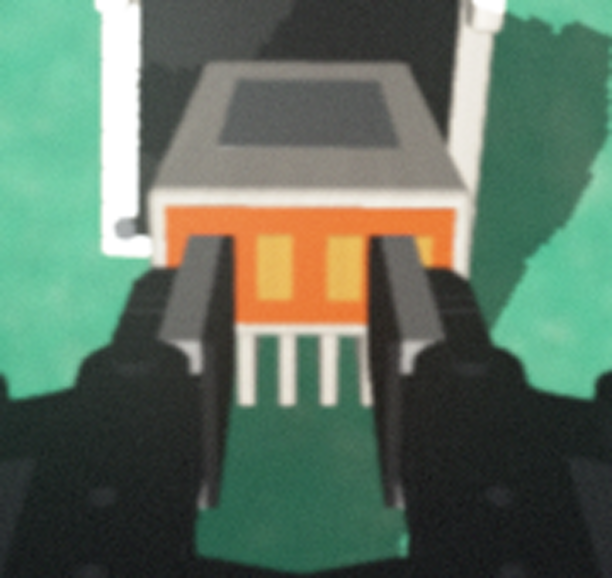

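```bash
python3 - <<'E'
from h import *
cp=camera_params("wrist");K=np.array(cp["K"]);T=np.array(cp["camera_from_world"]);print(K[0,0],T[:3,:3].round(3))
p=np.array(read_eef_pos());y=YAW+.05;d=np.array([np.cos(y),np.sin(y),0])
for a,b,r in [(235,370,238),(205+0,400,500),(235,370,238)]:
    l=np.array([a/3.4+230,r/3.4+160]);rr=np.array([b/3.4+230,r/3.4+160])
    dep=K[0,0]*.0201/(rr[0]-l[0]);m=(l+rr)/2
    cc=np.linalg.solve(K,[*m,1])*dep; w=T[:3,:3].T@(cc-T[:3,3]);print(dep,w,(w-p)@d,w[2]-p[2])
E
```

```text
296.4648964974087 [[ 0.421 -0.907  0.001]
 [-0.876 -0.406  0.26 ]
 [-0.235 -0.11  -0.966]]
0.1500771187157994 [ 0.47612991 -0.04360811  0.14027188] 0.008015262600207558 0.022247740311785197
0.10389954372632268 [ 0.46798752 -0.0471806   0.19048091] -0.0008744934880718861 0.07245677724262298
0.1500771187157994 [ 0.47612991 -0.04360811  0.14027188] 0.008015262600207558 0.022247740311785197
```

```bash
python3 - <<'E'
from h import *
p=np.array(read_eef_pos())
for z in [.08,.1,.118,.14,.16]: print(z,proj("scene",[[p[0],p[1],z]])[0].round(1))
b=cv2.imread('pics/s3.png')[120:240,300:400]
cv2.imwrite('pics/s3zz.png',cv2.resize(b,None,fx=5,fy=5,interpolation=2))
E
```

```text
0.08 [346.2 201.5]
0.1 [346.3 194.5]
0.118 [346.3 188. ]
0.14 [346.4 180. ]
0.16 [346.4 172.6]
```

View pics/s3zz.png

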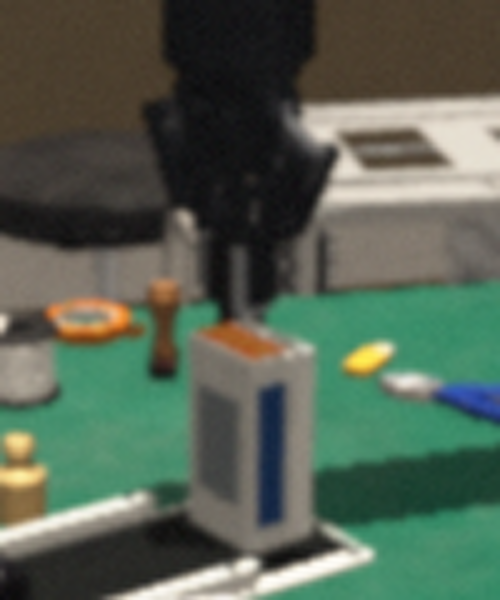

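```bash
cat >> h.py <<'E'
c=np.array(n2w(-.0845,-.0034,0)[:2]);yt=YAW+.05;d=np.array([np.cos(yt),np.sin(yt)])
P=lambda s,z:[*(c+d*s),z]
E
python3 - <<'E'
from h import *
movel(P(-.060,.118),speed=.15)
movel(P(-.060,.097),speed=.1)
save("scene","s4.png");save("wrist","w4.png")
p=np.array(read_eef_pos());print(p,read_ft_force(),read_time_s())
for z in [.06,.08,.1,.118,.14,.16]: print(z,proj("scene",[[p[0]-.006,p[1]+.016,z]])[0].round(1))
b=cv2.imread('pics/s4.png')[120:240,300:400]
cv2.imwrite('pics/s4zz.png',cv2.resize(b,None,fx=5,fy=5,interpolation=2))
E
```

```text
[ 0.40261418 -0.0778401   0.09735097] [-0.53681394 -0.41191985 -0.17055246] 10.625
0.06 [371.1 204.1]
0.08 [371.3 197.3]
0.1 [371.5 190.3]
0.118 [371.7 184. ]
0.14 [372.  176.1]
0.16 [372.2 168.9]
```

View pics/s4zz.png

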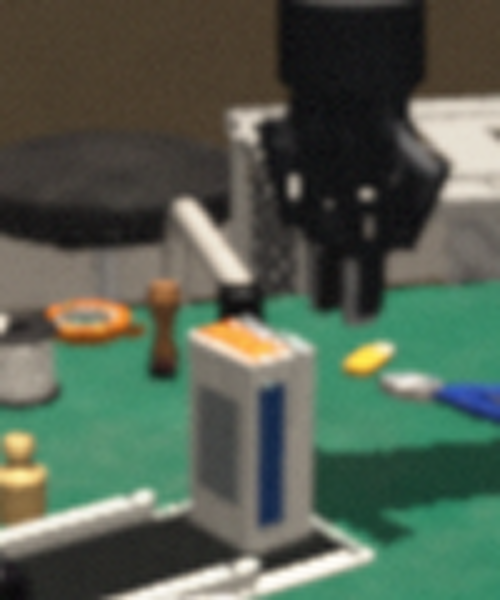

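View pics/w4.png

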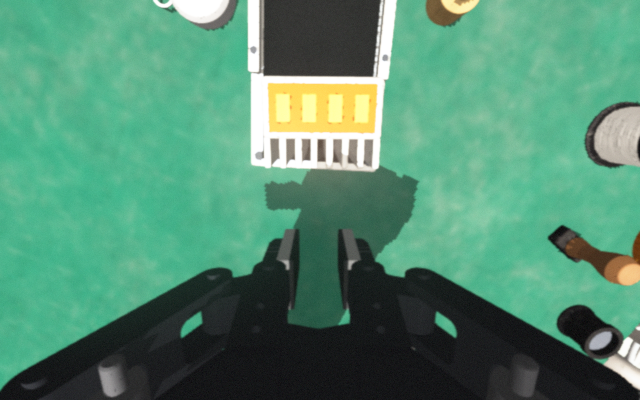

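```bash
python3 - <<'E'
from h import *
movel(P(-.060,.079),speed=.1)
f0=np.array(read_ft_force());print(read_time_s())
for s in [-.034,-.022,-.012]:
    movel(P(s,.079),speed=.05)
    print(s,(np.array(read_ft_force())-f0).round(2),read_time_s())
save("scene","s5.png");save("wrist","w5.png");print(tip_of("scene","module_contacts")[:1])
b=cv2.imread('pics/s5.png')[120:240,300:400]
cv2.imwrite('pics/s5zz.png',cv2.resize(b,None,fx=5,fy=5,interpolation=2))
E
```

```text
10.9583
-0.034 [-0.76  0.82 -0.59] 11.625
-0.022 [-0.78 -0.68 -0.93] 12.0167
-0.012 [-1.12 -0.44 -0.73] 12.3667
[{'at': [343.7, 186.7], 'confidence': 0.76}]
```

View pics/s5zz.png

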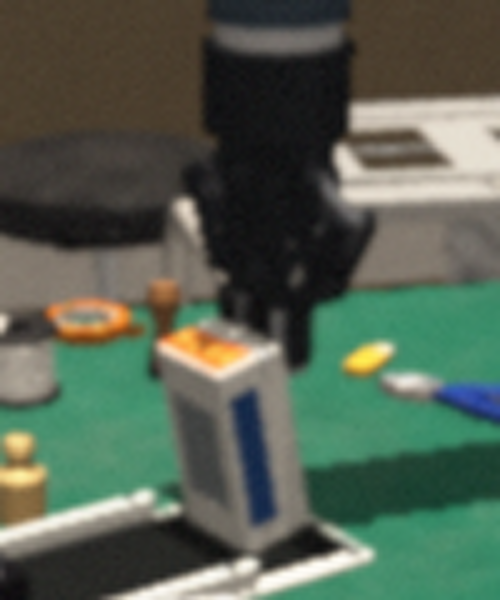

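Tipping is under way about the front edge: the top has moved from column 353 to 344. Continuing past balance.

```bash
python3 - <<'E'
from h import *
for s in [-.002,.006,.014]:
    movel(P(s,.079),speed=.05)
    print(s,read_ft_force(),read_time_s())
    r=tip_of("scene","module_contacts") if read_camera("scene") is not None else 0
    print(r[:1])
pause(.2)
save("scene","s6.png");save("wrist","w6.png")
for n,z in [("module_center",.029),("module_contacts",.029),("contact_face",.029),("module",.029)]:
  for cam in ["scene","wrist"]:
    for r in tip_of(cam,n)[:1]: print(cam,n,np.round(r["at"],1),round(r["confidence"],2),w2n(back(cam,r["at"],z)).round(4))
print(read_time_s())
b=cv2.imread('pics/s6.png')[120:240,280:400]
cv2.imwrite('pics/s6zz.png',cv2.resize(b,None,fx=5,fy=5,interpolation=2))
E
```

```text
-0.002 [-0.07557599 -0.28381122 -0.26555561] 12.8667
[{'at': [334.9, 192.3], 'confidence': 0.68}]
0.006 [ 0.40698326  1.53764721 -0.83535508] 13.275
[{'at': [310.3, 231.4], 'confidence': 0.85}]
0.014 [-0.04103025 -0.18294868 -0.52026134] 13.6833
[{'at': [310.3, 229.9], 'confidence': 0.93}]
scene module_center [326.4 227.8] 0.92 [0.001  0.0118]
wrist module_center [320.  112.5] 0.94 [-0.0046 -0.0002]
scene module_contacts [311.7 231.7] 0.96 [0.0433 0.0098]
scene contact_face [293.9 234.5] 0.97 [ 0.0878 -0.0015]
wrist contact_face [199.6  95.5] 0.36 [0.0025 0.0822]
scene module [343.5 223.3] 0.6 [-0.0503  0.0144]
wrist module [318.8 190.8] 0.67 [-0.0603 -0.0022]
14.4833
```

View pics/s6zz.png

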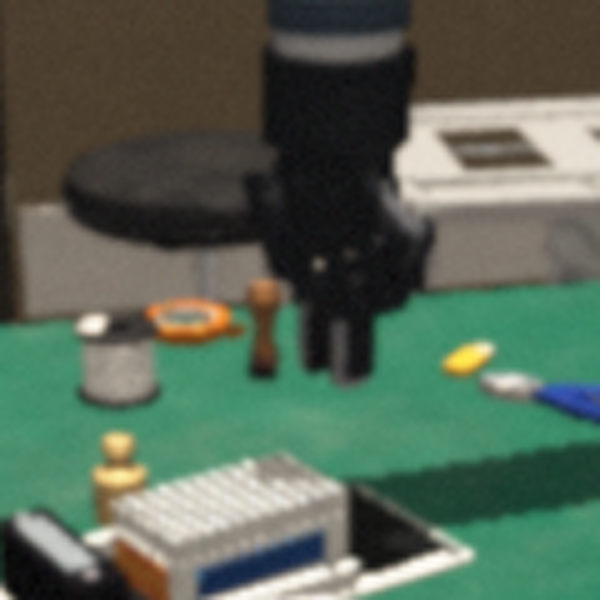

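View pics/w6.png

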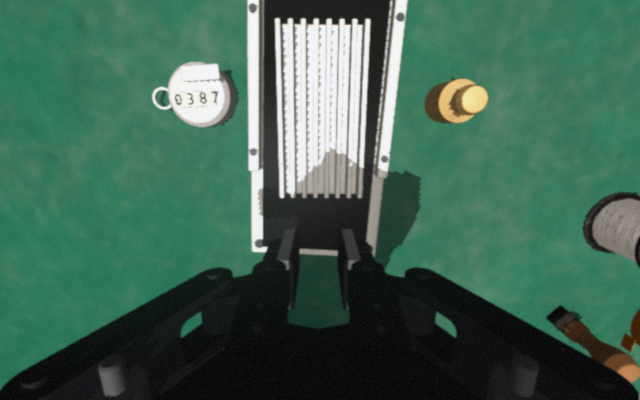

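```bash
python3 - <<'E'
from h import *
for p in [(278,198),(363,198),(276,19),(370,19)]:
    print(w2n(back("wrist",p,.050)).round(4))
print(w2n(read_eef_pos()))
E
```

```text
[-0.0613  0.0252]
[-0.0585 -0.0318]
[0.0459 0.028 ]
[ 0.0486 -0.0262]
[-0.07050056 -0.00271762]
```

```bash
python3 - <<'E'
from h import *
y0=-.002
o=ori(YAW)
movel(n2w(-.103,y0,.079),o,speed=.12)
f0=np.array(read_ft_force())
for z in [.04,.015,.004]:
    movel(n2w(-.103,y0,z),speed=.1); f=np.array(read_ft_force())-f0;print(z,f.round(2),read_eef_pos()[2])
    if abs(f[2])>6: break
f0=np.array(read_ft_force())
save("scene","s7.png")
b=cv2.imread('pics/s7.png')[120:240,280:400]
cv2.imwrite('pics/s7zz.png',cv2.resize(b,None,fx=5,fy=5,interpolation=2))
ax=np.array([np.cos(YAW),np.sin(YAW),0])
for x in [-.08,-.072,-.066,-.060,-.055]:
    movel(n2w(x,y0,.004),speed=.05); print(x,((np.array(read_ft_force())-f0)@ax).round(2),w2n(read_eef_pos()).round(4))
save("wrist","w7.png");print(read_time_s())
E
```

```text
0.04 [ 0.3  -0.64 -0.55] 0.03993636529493099
0.015 [ 0.28 -0.14  0.04] 0.015083173131683336
0.004 [ 0.59 -0.1   0.25] 0.004079236360412818
-0.08 -0.89 [-0.0799 -0.0019]
-0.072 -1.11 [-0.0716 -0.002 ]
-0.066 -1.48 [-0.0657 -0.0019]
-0.06 -1.4 [-0.0592 -0.002 ]
-0.055 -2.13 [-0.0541 -0.0021]
17.9
```

View pics/s7zz.png

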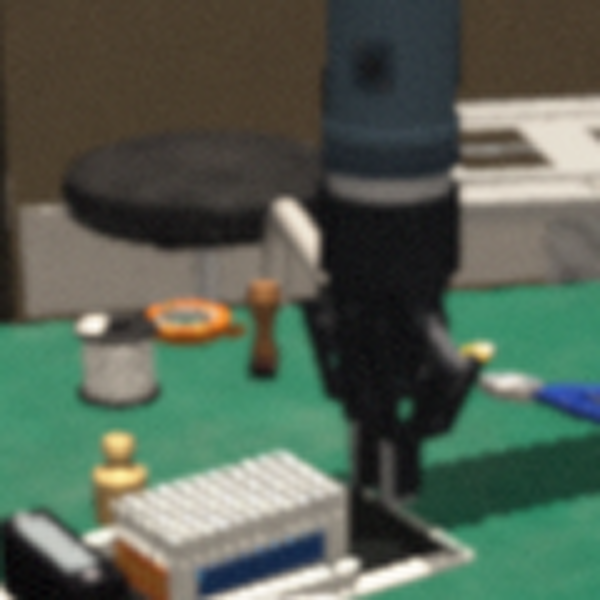

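View pics/w7.png

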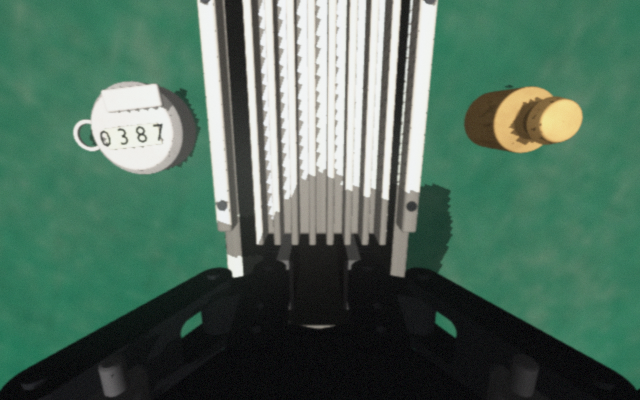

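```bash
python3 - <<'E'
from h import *
y0=-.002
ax=np.array([np.cos(YAW),np.sin(YAW),0]);f0=np.array([-.3,-.4,-.3])
x=-.055
while x<-.033:
    x+=.003 if x<-.050 else .0012
    movel(n2w(x,y0,.004),speed=.03); f=(np.array(read_ft_force())-f0)@ax; print(round(x,4),f.round(2),w2n(read_eef_pos()).round(4),round(read_time_s(),2))
    if f<-13: break
save("wrist","w8.png");save("scene","s8.png");print(read_time_s())
for p in ["s8"]:
    b=cv2.imread('pics/s8.png')[170:270,270:390]
    cv2.imwrite('pics/s8zz.png',cv2.resize(b,None,fx=5,fy=5,interpolation=2))
E
```

```text
-0.052 -0.04 [-0.0517 -0.002 ] 18.15
-0.049 0.02 [-0.0486 -0.002 ] 18.4
-0.0478 0.59 [-0.0478 -0.002 ] 18.65
-0.0466 -0.83 [-0.0464 -0.002 ] 18.9
-0.0454 -1.13 [-0.0451 -0.002 ] 19.15
-0.0442 0.1 [-0.0439 -0.002 ] 19.4
-0.043 -0.76 [-0.0427 -0.002 ] 19.65
-0.0418 -1.52 [-0.0415 -0.002 ] 19.9
-0.0406 -3.48 [-0.0416 -0.002 ] 20.15
-0.0394 -6.78 [-0.0417 -0.002 ] 20.4
-0.0382 -9.55 [-0.0417 -0.002 ] 20.65
-0.037 -9.33 [-0.0418 -0.002 ] 20.9
-0.0358 -10.72 [-0.0419 -0.002 ] 21.15
-0.0346 -12.17 [-0.042  -0.0019] 21.4
-0.0334 -14.06 [-0.042  -0.0019] 21.65
21.75
```

View pics/s8zz.png

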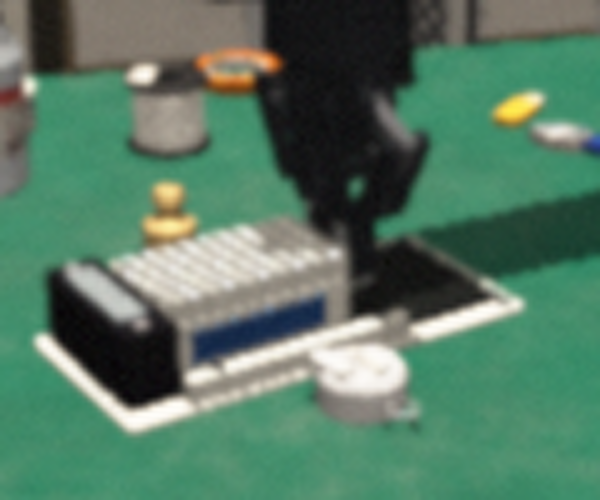

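View pics/w8.png

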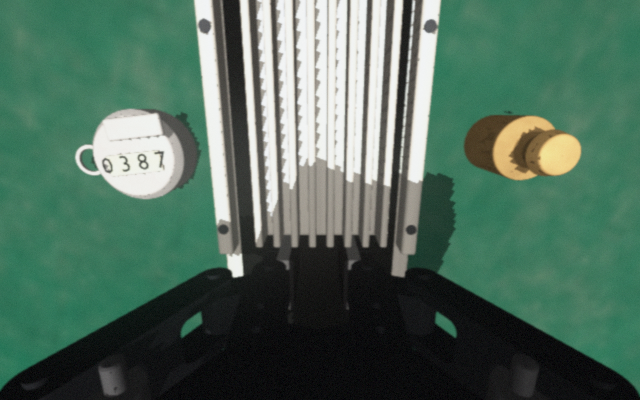

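```bash
python3 - <<'E'
from h import *
movel(n2w(-.045,-.002,.004),speed=.04)
movel(n2w(-.085,-.002,.004),speed=.12)
movel(n2w(-.085,-.002,.2),speed=.2)
print(read_ft_force(),read_time_s())
save("wrist","w9.png");save("top","t9.png")
cp=camera_params("wrist");np.savez("w9.npz",K=cp["K"],T=cp["camera_from_world"])
for n,z in [("module_contacts",.029),("module_center",.029),("contact_face",.029)]:
    for r in tip_of("wrist",n)[:1]: print(n,np.round(r["at"],1),round(r["confidence"],2),w2n(back("wrist",r["at"],z)).round(4))
b=cv2.imread('pics/w9.png')[0:200,240:400];cv2.imwrite('pics/w9z.png',cv2.resize(b,None,fx=3,fy=3,interpolation=2))
b=cv2.imread('pics/t9.png')[150:270,270:390];cv2.imwrite('pics/t9z.png',cv2.resize(b,None,fx=4.5,fy=4.5,interpolation=2))
E
```

```text
[ 0.26990769  0.76157649 -0.60231658] 23.8083
module_contacts [320.8  15.1] 0.67 [ 0.0742 -0.0036]
module_center [320.4  72.1] 0.83 [ 0.0216 -0.0034]
contact_face [319.9  14.4] 0.58 [ 0.0755 -0.0029]
```

View pics/w9z.png

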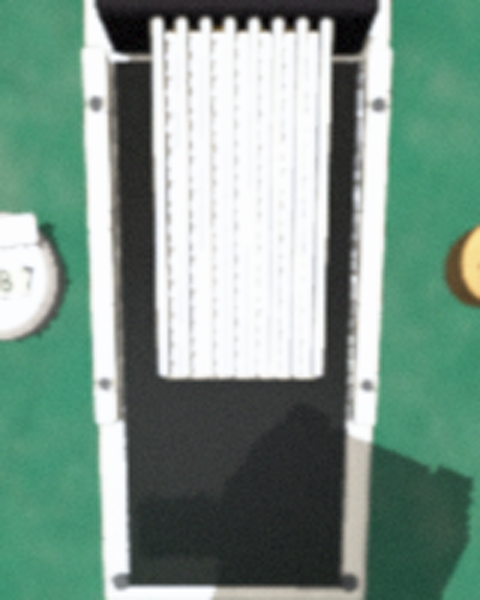

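View pics/t9z.png

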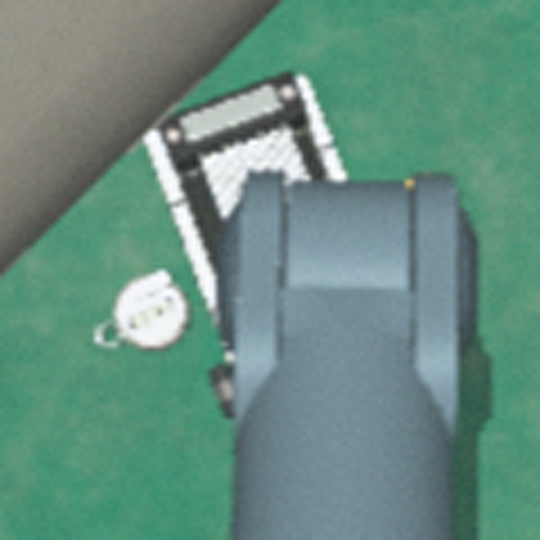

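```bash
python3 - <<'E'
from h import *
for p in [(160,377),(323,376)]:
    print(w2n(back("wrist",(p[0]/3+240-.3,p[1]/3-.3),.05)).round(4))
for n in ["counter","test_weight"]:
    for r in tip_of("wrist",n)[:1]: print(n,back("wrist",r["at"],0).round(4),w2n(back("wrist",r["at"],0)).round(4))
movel([.42,-.20,.22],speed=.2)
pause(.3)
save("top","t10.png");save("scene","s10.png")
for n,z in [("module_contacts",.029),("module_center",.029),("contact_face",.029),("counter",0),("test_weight",0),("solder_reel",0),("check_stamp",0)]:
  for c in ["scene","top"]:
    for r in tip_of(c,n)[:1]: print(c,n,round(r["confidence"],2),back(c,r["at"],z).round(4),w2n(back(c,r["at"],z)).round(4))
b=cv2.imread('pics/t10.png')[150:270,270:390];cv2.imwrite('pics/t10z.png',cv2.resize(b,None,fx=4.5,fy=4.5,interpolation=2))
b=cv2.imread('pics/s10.png')[170:270,250:400];cv2.imwrite('pics/s10z.png',cv2.resize(b,None,fx=5,fy=5,interpolation=2))
print(read_time_s())
E
```

```text
[-0.0316  0.0245]
[-0.0312 -0.0311]
counter [0.5008 0.0665 0.    ] [0.0016 0.0906]
test_weight [ 0.5741 -0.1008  0.    ] [ 0.0068 -0.092 ]
top module_contacts 0.72 [ 0.5529 -0.2773  0.029 ] [-0.0789 -0.2477]
scene module_center 0.82 [0.5514 0.002  0.029 ] [0.0243 0.0118]
top module_center 0.72 [ 0.554  -0.0013  0.029 ] [0.0255 0.0079]
scene contact_face 0.91 [0.6113 0.0065 0.029 ] [ 0.0816 -0.0064]
top contact_face 0.96 [0.6086 0.0056 0.029 ] [ 0.0788 -0.0062]
scene counter 0.48 [0.5016 0.0789 0.    ] [0.0069 0.1018]
top counter 0.54 [0.5057 0.0699 0.    ] [0.0074 0.0919]
scene test_weight 0.53 [ 0.5777 -0.1038  0.    ] [ 0.009  -0.0961]
top test_weight 0.4 [ 0.5751 -0.1006  0.    ] [ 0.0078 -0.0922]
scene solder_reel 0.8 [ 0.5635 -0.2711  0.    ] [-0.0668 -0.2459]
top solder_reel 0.57 [ 0.5569 -0.2831  0.    ] [-0.0774 -0.2546]
scene check_stamp 0.62 [ 0.4591 -0.2915  0.    ] [-0.1712 -0.2257]
26.175
```

View pics/t10z.png

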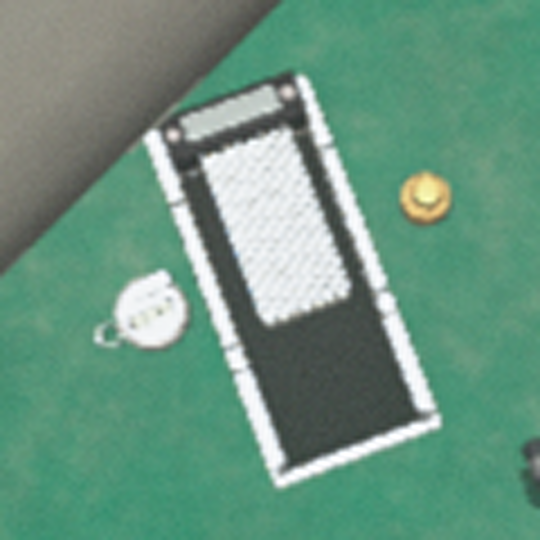

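View pics/s10z.png

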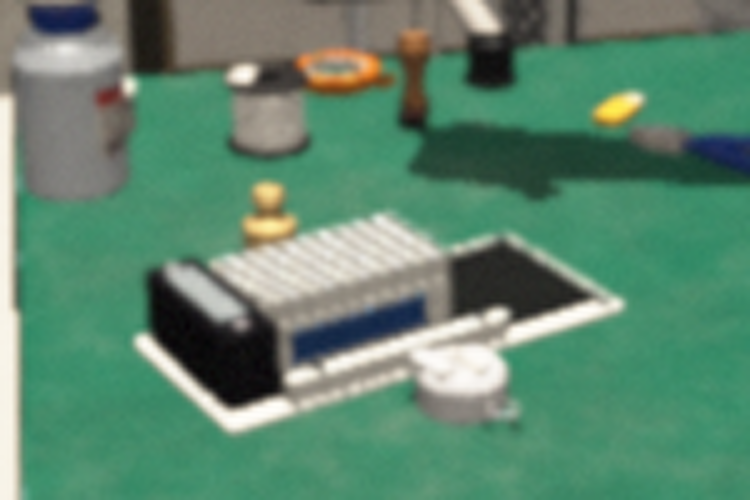

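The top and scene views show the module lying flat with its fins up, square against the block. The counter and weight have not moved, and the gripper is clear.

```bash
python3 -c "
from h import *
print(sign_off(),read_time_s())"
```

```text
the job is handed in; nothing more can be done
the job is handed in; nothing more can be done
```

I pushed the module over about its front edge. It now lies on the pad between the rails, fins up, with its contact end square against the block. I slid it there by its foot until it stopped hard at about 14 N, then backed off, moved clear and signed off. The last clock reading before sign-off was 26.2 s.

**Last checks**
- **Seating:** after backing off, the foot corners measured −31.6 and −31.2 mm along the nest (−32 expected). That puts the module against the block, turned by under 0.01 rad and about 3 mm off-centre.
- **Bystanders:** the counter, weight, reel and stamp show no visible movement. The glue bottle and the stamp's final place in the top view were not measured.
- **Wrist force:** it read under 1 N after I moved clear.

**What failed or disagreed**
- **Missed first push:** the first tipping stroke passed over the module's top and did not move it. In the pictures the fingertips sat about 20 mm behind the TCP, not 19 mm ahead as stated. I lowered the tool to suit and the second push worked.
- **Network errors:** the networks' points scattered by up to about 15 mm, and some were wrong. In the last top picture, for example, the contact end was reported at the solder reel. I relied on edges read from the wrist picture and on the hard stop instead.

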